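# Seat the vial in the photometer

## Task

Press the photometer's blue cover in and let go so that it pops open, push the vial inside fully down into its well, then push the cover shut until it latches and stays closed by itself. Only press and push: do not pull the vial up, and leave the rack and all the other glassware where they stand.

Things in the scene. Friction and masses are not known exactly. Their poses are not given: they have to be found in the camera images.
- photometer: white bench photometer, fixed, 200 (x) by 150 (y) by 92 mm; origin at the centre of its underside, x points to its back (away from the robot at yaw 0), z up. Front panel (x -100 to -28 mm) 80 mm high, back block (x 38 to 100 mm) 92 mm, cheeks beside the cover (y beyond +-54 mm) 87 mm. Under the cover a recess, x -28 to 38 mm, y -54 to 54 mm, floor 61 mm above the table
- cover (a joint): angle (rad) of the blue sprung cover, 74 by 104 by 6 mm, hinged at its back edge: 0 latched level, top face 94 mm above the table; negative pressed in, hard stop at -0.08; 1.25 open against its stop. Shut: press the front in past -0.06 (5 mm, 5 to 10 N) and let go; it swings open. Open: push it down (2 to 10 N) past level to -0.06 or the stop, let go; it latches. Another such press reopens it
- cover_press (a point): yellow dot, 22 mm across, on the outer face of the cover: 60 mm from the hinge axis, at mid-width; it moves with the cover; z is the outward normal of the face, x points from the front edge to the hinge
- cover_edge (a point): middle of the cover's free front edge, on the outer face, 75 mm from the hinge axis; it moves with the cover
- cover_hinge (a point): middle of the cover's hinge axis (the axis runs along y), fixed on the photometer 45 mm behind its origin and 88 mm above the table, at the level of the cover's underside
- vial (a joint): depth in m of the capped amber vial in its well inside the recess: 0 is 10 mm proud, 0.010 is fully home on the bottom; it starts between 0 and 0.004. It slides down stiffly (about 3 N), stays where it is left, and does not spring back
- vial_top (a point): centre of the flat top of the vial's white cap (24 mm across), 50 mm in front of the hinge axis at mid-width: 83 mm above the table when proud by 10 mm, 73 mm when home, so 12 mm above the recess floor at home; under the cover until that is open
- vial_rack: wooden rack, fixed, 70 (x) by 190 (y) by 51 mm high, origin at the centre of its underside; to be left alone. It holds two loose spare vials
- spare_vial_a: loose amber vial with white cap standing in the rack, 25 mm across, 72 mm high, its top 82 mm above the table, origin at the centre of its underside; to be left alone
- spare_vial_b: another such spare vial in the rack; to be left alone
- amber_bottle: loose amber bottle with black cap, 60 mm across, 140 mm high, origin at the centre of its underside; to be left alone
- round_flask: loose round-bellied amber flask, 86 mm across, 104 mm high, origin at the centre of its underside; to be left alone
- beaker: loose open glass beaker, 68 mm across, 90 mm high, origin at the centre of its underside; to be left alone
- wash_bottle: loose white plastic bottle with red cap, 64 mm across, 130 mm high, origin at the centre of its underside; to be left alone
- reagent_jar: loose amber jar with white lid, 52 mm across, 70 mm high, origin at the centre of its underside; to be left alone

How it is judged:
On the way, in this order (a step that is already met when the one before it is completed fails the run):
1. the latched cover is pressed in (value of joint cover below -0.03 rad).
2. the cover has popped open (value of joint cover above 1 rad), for 0.1 s.
3. the vial is pushed fully home while the cover is open (value of joint vial above 0.0085 m and value of joint cover above 0.7 rad), for 0.1 s.
4. the cover is shut and latched (value of joint cover between -0.02 and 0.03 rad), for 0.3 s.
At the end, for the whole second after the job is handed in: The cover is latched shut by itself (angle between -0.02 and 0.03 rad), the vial is home (within 1.5 mm of its bottom), and every spare vial, bottle, flask, beaker and jar is within 20 mm of where it stood (all of step 4 and value of joint vial above 0.0085 m and distance of each of spare_vial_a, spare_vial_b, amber_bottle, round_flask, beaker, wash_bottle, reagent_jar from where it was at the start of the episode below 0.02 m); the robot touches nothing.
It fails at once if the vial is pulled up out of its well (value of joint vial below -0.004 m).
It fails at once if the other glassware is lifted, carried or knocked about (moved 20 mm or more) (distance of any of spare_vial_a, spare_vial_b, amber_bottle, round_flask, beaker, wash_bottle, reagent_jar from where it was at the start of the episode above 0.02 m).
It also fails if it takes over 51 s, if anything falls off the work surface, if the arm or the gripper's body presses on something with over 40 N, if the wrist force passes 120 N, or if a joint passes its speed limit or range.

## Robot

A 6-joint arm with a two-finger parallel gripper is mounted at the origin on the work surface. World frame = base frame: x ahead of the robot, y to its left, z up, the work surface at z = 0. Lengths are in m, angles in rad, forces in N, time in s.
With the tool pointing down it reaches from about 0.225 to 0.875 m from the base axis. Payload 3.4 kg.
Tool frame: the origin (TCP) lies on the centre line of the jaws, within the pads' length; the fingertips stand 17 mm ahead of it and the grasp point (between the pads) lies 2 mm behind it (nose_length is the distance from the TCP to the fingertips, in m); z points along the fingers, y is the line along which they close (so a half turn about z gives the same grasp; the last joint's range is limited). The gripper opens to 85 mm and grips with 20 to 120 N. Pads are 22 mm wide; open, the fingers measure 114 mm over their backs; the gripper's body (76 mm by 85 mm) begins 54 mm behind the grasp point. The pads swing forward as they close: fully open they stand 13 mm farther back than shut.
Start: joints at [-1.422, 0.276, 1.505, -0, 1.361, -0.121], TCP at [0.153, -0.554, 0.223] pointing down, gripper open.
Joint ranges: [-2.89, 2.89], [-0.75, 2.08], [0.22, 2.7], [-1.18, 4.32], [0.11, 2.71], [-2.7, 2.7]. Speed limits (rad/s): [2.57, 2.57, 3.14, 3.14, 3.14, 3.14].

## Interface

Orientations are given as a unit quaternion [w, x, y, z].
In Python, from rig import get_state, get_image, sign_off, find_in, place_of, nose_length gives the robot as it stands.
- The arm moves only by the tool apply_moves, never from a script. Its argument "deltas" is one flat list of numbers, 5 for each row, row after row: the finger opening in mm, from 0 to 85.4, then the shift along the tool's x, y, z in mm, then the turn about the tool's z in degrees. A call has 1 to 12 rows; each row is the pose to reach, as a shift and turn from the pose commanded when the call began, along the tool's axes at that moment; what a row does not reach only later rows make up. A row lasts 1/12 s, in which the tool goes at most 41.7 mm and 7.16 degrees, less where a joint would pass 70% of its speed; a pose out of reach is approached as far as the arm can. A call with a gripper value outside its range is refused whole. The fingers move at their own pace and stop on an object; "squeeze" is the grip in N (left out, the last holds). Time passes only in rows, so rows that repeat a pose let the fingers close. It gives the time, the measured TCP pose, the force, the opening and the grip force at its end, in the units of the state.
- get_state(): the state, without advancing time (a new reading comes with each control period).
- get_image(name): name is "scene" or "top"; returns a dict with "frame" (384x512x3 uint8, red, green, blue), "K" (3x3 intrinsics, pixels), "position" and "orientation" of the camera in the world. Camera axes: x right, y down, z forward; pixel columns grow to the right and rows downward; lengths in m; the calibration is good to about 2 mm. A picture is of the moment at which its call begins. There is no depth.
- sign_off(): hands the job in; it is judged then, once.
Trained networks look in a picture, given as the dict that the camera call returned (one of the last four; its "shot" number tells which), for a name from the list of things; names that differ only in an ending like _2 or _b are one class to them, and where a whole thing is asked for, a point or a joint stands for the part that bears it (a point fixed in the world has none). Each returns a list of dicts, best first, with "score" (0 to 1); they miss things now and then, are a little off and sometimes report something else, mostly with a low value. They report only what shows in the picture. A call takes as long as a camera call.
- find_in(query, picture): "point" ([column, row] in pixels, amid what is visible of it).
- place_of(query, picture): "point" ([column, row] in pixels: a listed point, or the origin of a listed thing).
The state is a dict: "clock": time; "qpos": joint angles; "qd": joint speeds; "effort": joint torques, N m; "position": TCP position; "ee_rot": TCP orientation; "contact_force": force on the tool from outside, world axes, zero at the start; "moment": the same for the moment, N m; "width": finger opening in m; "gripper_force": force on a finger pad.
Only numpy, scipy, OpenCV 4.12 (cv2) and the standard library are available. Lean on these libraries where they do the work, as an engineer would, in place of code of your own. Each camera call takes 0.05 s, during which the arm holds its last target. There are 200 camera calls.

## Working session

There is one attempt and no reset: what is moved stays moved. The work goes in short steps, Python scripts to look and compute and a tool call to move; the robot and the scene stay as the last step left them, time stands still between calls to the robot, and variables do not carry over. Pictures are saved under pics/ and viewed, at most 10 in all, crops included, and the job is handed in when it is done.

Besides the shell and the picture viewer there is one more tool, called after "Request:" by a JSON object that holds its "method" and its "body", one argument or row to a line. apply_moves: Moves the arm, as the interface text tells. Its arguments: {"type":"object","properties":{"deltas":{"type":"array"},"squeeze":{"type":"number"}},"required":["deltas"]}

```bash
mkdir -p pics; cat > h.py <<'E'
import numpy as np, cv2
from rig import *
from scipy.spatial.transform import Rotation as R
def rot(q): return R.from_quat([q[1],q[2],q[3],q[0]]).as_matrix()
def ray(im,p):
    d=rot(im["orientation"])@np.linalg.inv(im["K"])@np.array([p[0],p[1],1.]); return np.array(im["position"]),d
def atz(im,p,z):
    o,d=ray(im,p); return o+d*(z-o[2])/d[2]
def proj(im,X):
    c=rot(im["orientation"]).T@(np.array(X)-im["position"]); u=im["K"]@c; return u[:2]/u[2]
def tri(a,pa,b,pb):
    o1,d1=ray(a,pa);o2,d2=ray(b,pb)
    s=np.linalg.lstsq(np.c_[d1,-d2],o2-o1,rcond=None)[0]
    x,y=o1+s[0]*d1,o2+s[1]*d2
    return (x+y)/2,np.linalg.norm(x-y)
E
cat > a.py <<'E'
from h import *
ims={n:get_image(n) for n in("scene","top")}
s=get_state();print(s["position"],s["ee_rot"],s["width"],s["contact_force"],nose_length)
for n,im in ims.items():
    print(n,im["position"])
    for q,z in [("photometer",0),("cover_press",.094),("cover_edge",.094),("cover_hinge",.088),("vial_rack",0),("spare_vial_a",.01),("amber_bottle",0),("round_flask",0),("beaker",0),("wash_bottle",0),("reagent_jar",0)]:
        for r in place_of(q,im)[:2]: print(q,np.round(r["point"]),round(r["score"],2),atz(im,r["point"],z).round(3))
v=np.hstack([ims[n]["frame"] for n in ims])
cv2.imwrite("pics/a.png",cv2.resize(v,(800,300),interpolation=cv2.INTER_AREA)[:,:,::-1])
cv2.imwrite("pics/top.png",ims["top"]["frame"][:,:,::-1])
cv2.imwrite("pics/scene.png",ims["scene"]["frame"][:,:,::-1])
E
python3 a.py
```

```text
[ 0.15318997 -0.55371766  0.2226287 ] [-8.21065810e-04  9.90912329e-01  1.34506807e-01 -1.31995805e-05] 0.08537554014638432 [-0.06908919 -0.38573185 -0.01179745] 0.017
scene [ 1.0545577  -0.54858374  0.60398241]
photometer [273. 198.] 0.95 [0.528 0.126 0.   ]
cover_press [268. 172.] 0.72 [0.518 0.112 0.094]
cover_edge [271. 165.] 0.66 [0.501 0.147 0.094]
cover_edge [315. 253.] 0.24 [ 0.799 -0.075  0.094]
cover_hinge [285. 176.] 0.61 [0.562 0.133 0.088]
vial_rack [204. 247.] 0.59 [ 0.531 -0.155  0.   ]
vial_rack [135. 227.] 0.25 [ 0.333 -0.225  0.   ]
spare_vial_a [210. 244.] 0.59 [ 0.542 -0.141  0.01 ]
spare_vial_a [181. 255.] 0.57 [ 0.52  -0.215  0.01 ]
amber_bottle [108. 319.] 0.76 [ 0.542 -0.419  0.   ]
round_flask [301. 156.] 0.95 [0.436 0.4   0.   ]
beaker [316. 253.] 0.74 [0.755 0.012 0.   ]
beaker [285. 178.] 0.69 [0.485 0.242 0.   ]
wash_bottle [132. 228.] 0.95 [ 0.331 -0.232  0.   ]
wash_bottle [183. 257.] 0.68 [ 0.519 -0.211  0.   ]
reagent_jar [249. 160.] 0.54 [0.315 0.251 0.   ]
reagent_jar [208. 240.] 0.42 [ 0.519 -0.13   0.   ]
top [0.32674908 0.00422768 1.3922733 ]
photometer [206. 194.] 0.63 [0.522 0.128 0.   ]
cover_press [201. 191.] 0.83 [0.517 0.136 0.094]
cover_press [318. 194.] 0.48 [ 0.508 -0.21   0.094]
cover_edge [197. 194.] 0.98 [0.508 0.145 0.094]
cover_edge [244. 122.] 0.54 [0.728 0.008 0.094]
cover_hinge [205. 175.] 0.78 [0.567 0.124 0.088]
vial_rack [297. 193.] 0.82 [ 0.526 -0.161  0.   ]
spare_vial_a [291. 189.] 0.58 [ 0.536 -0.141  0.01 ]
spare_vial_a [293. 191.] 0.32 [ 0.53  -0.147  0.01 ]
amber_bottle [378. 187.] 0.66 [ 0.544 -0.42   0.   ]
round_flask [119. 217.] 0.97 [0.45  0.399 0.   ]
beaker [243. 124.] 0.7 [0.75  0.012 0.   ]
wash_bottle [320. 261.] 0.83 [ 0.312 -0.23   0.   ]
reagent_jar [166. 258.] 0.66 [0.323 0.248 0.   ]
```

```bash
python3 -c "
import cv2
t=cv2.imread('pics/top.png')[130:260,140:320];cv2.imwrite('pics/topc.png',cv2.resize(t,(792,572),interpolation=cv2.INTER_CUBIC))"
```

```text
(no output)
```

View pics/scene.png

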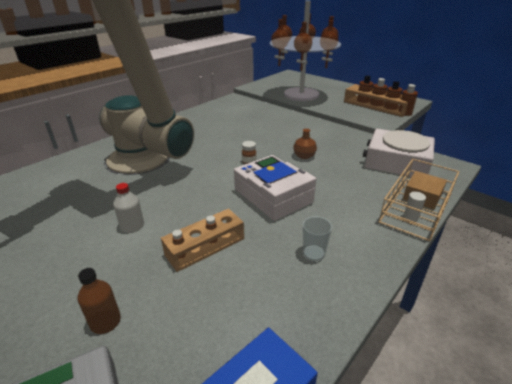

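View pics/topc.png

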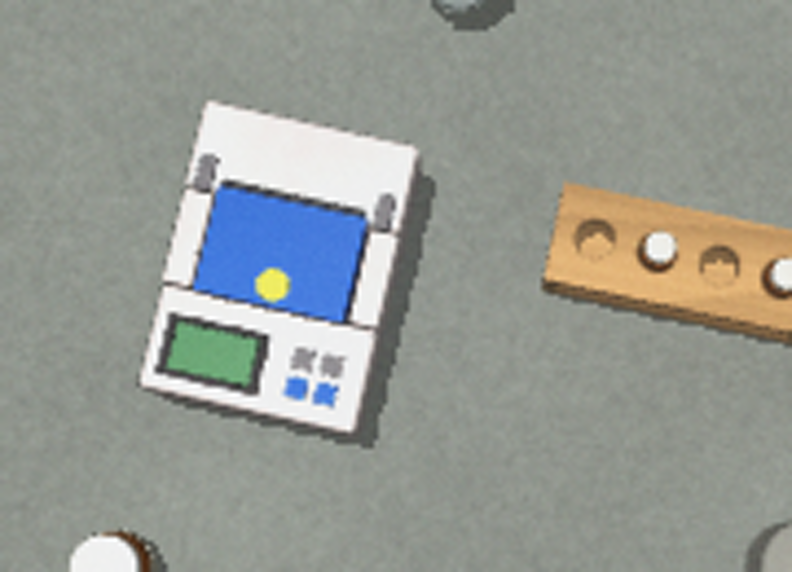

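The scene view shows the photometer around (275,185), the rack to its left and the beaker in front right. The top crop shows the yellow dot at crop (272,285), the cover latched, and the photometer turned about -13°. Next I'll refine its position and yaw by colour.

```bash
cat > b.py <<'E'
from h import *
t=get_image("top");s=get_image("scene")
def cen(im,lo,hi,box):
    h=cv2.cvtColor(im["frame"],cv2.COLOR_RGB2HSV);m=cv2.inRange(h,lo,hi);k=np.zeros_like(m);x0,y0,x1,y1=box;k[y0:y1,x0:x1]=1;m=m*k
    n,l,st,c=cv2.connectedComponentsWithStats(m);i=1+st[1:,4].argmax();return c[i],st[i,4],(l==i)
box=(160,140,250,240);Y=((20,100,100),(35,255,255));B=((100,100,60),(125,255,255))
pt,a,_=cen(t,*Y,box);ps,b,_=cen(s,*Y,(230,140,320,220))
print("dot",pt,a,atz(t,pt,.094),ps,b,atz(s,ps,.094),tri(t,pt,s,ps))
_,n,m=cen(t,*B,box)
q=np.argwhere(m)[:,::-1].astype(float)
hull=cv2.convexHull(np.array([atz(t,p,.094)[:2]*1000 for p in q],np.float32))
print(n,cv2.minAreaRect(hull))
h=cv2.cvtColor(t["frame"],cv2.COLOR_RGB2HSV)
# whole photometer model fit: cover rect corners from contour in world
c=np.array([atz(t,p,.094) for p in q]).mean(0);print("cover blue centroid",c)
E
python3 b.py
```

```text
dot [201.66666667 194.22222222] 36 [0.50789977 0.13236633 0.094     ] [269.83333333 167.5       ] 18 [0.50568967 0.1339916  0.094     ] (array([0.50751954, 0.13205563, 0.09559443]), np.float64(0.0004338325056073646))
820 ((528.7298583984375, 126.95654296875), (104.69574737548828, 73.43942260742188), 77.36683654785156)
cover blue centroid [0.5297296 0.127054  0.094    ]
```

```bash
cat > p.py <<'E'
# usage: p.py d,lat,tipz[mm] ...  -> tool-frame deltas (mm) from now and turn
import sys
from h import *
s=get_state();M=rot(s["ee_rot"]);P=np.array(s["position"])*1000
yaw=np.radians(-12.6);u=np.array([np.cos(yaw),np.sin(yaw),0]);v=np.array([-u[1],u[0],0]);H=np.array([566,119.2,0])
hd=np.degrees(np.arctan2(M[1,1],M[0,1]))
print("TCP",P.round(1),"d,lat",((P-H)@u).round(1),((P-H)@v).round(1),"turn",round(hd+12.6,2),"axes z",M[:,2].round(3),"F",np.round(s["contact_force"],1),"w",s["width"],"t",s["clock"])
for a in sys.argv[1:]:
    d,l,z=map(float,a.split(","));T=H+d*u+l*v;T[2]=z+17
    print(a,(M.T@(T-P)).round(1))
E
python3 p.py -60,0,180 -60,0,120
```

```text
TCP [ 153.2 -554.3  223.4] d,lat -255.9 -747.3 turn -61.94 axes z [-0. -0. -1.] F [ 0.5  0.1 -0.5] w 0.08541650855144 t 1.3
-60,0,180 [ 524.4 -567.3   26.3]
-60,0,120 [ 524.4 -567.3   86.3]
```

Request:
{"method": "apply_moves", "body": {
  "deltas": [0,524,-567,0,-62,0,524,-567,0,-62,0,524,-567,0,-62,0,524,-567,0,-62,0,524,-567,0,-62,0,524,-567,0,-62,0,524,-567,0,-62,0,524,-567,0,-62,0,524,-567,0,-62,0,524,-567,0,-62,0,524,-567,0,-62,0,524,-567,0,-62]
}}

```text
clock: 2.3
position: [0.3829, -0.108, 0.2238]
ee_rot: [0.001, 0.78, 0.626, 0.0]
contact_force: [1.4, 0.4, 0.3]
width: -0.0002
gripper_force: 0.0
```

```bash
python3 p.py -60,0,180 -60,0,110
```

```text
TCP [ 382.9 -108.   223.8] d,lat -129.1 -261.6 turn 0.04 axes z [ 0.001 -0.001 -1.   ] F [1.4 0.4 0.3] w -0.00020444714129224005 t 2.3
-60,0,180 [261.6  69.2  26.8]
-60,0,110 [261.6  69.1  96.8]
```

Request:
{"method": "apply_moves", "body": {
  "deltas": [0,262,69,0,0,0,262,69,0,0,0,262,69,0,0,0,262,69,0,0,0,262,69,0,0,0,262,69,0,0,0,262,69,0,0,0,262,69,60,0,0,262,69,90,0,0,262,69,90,0,0,262,69,90,0]
}}

```text
clock: 3.22
position: [0.5042, 0.1307, 0.1309]
ee_rot: [-0.002, 0.78, 0.626, -0.003]
contact_force: [0.1, 0.3, 0.1]
width: -0.0001
gripper_force: 0.0
```

```bash
python3 p.py -60,0,95 -60,0,89.5
```

```text
TCP [504.2 130.7 130.9] d,lat -62.8 -2.3 turn 0.07 axes z [-0.007 -0.001 -1.   ] F [0.1 0.3 0.1] w -7.924426691541394e-05 t 3.2167
-60,0,95 [ 2.3  3.  18.9]
-60,0,89.5 [ 2.3  3.  24.4]
```

Request:
{"method": "apply_moves", "body": {
  "deltas": [0,0,0,0,0,0,0,0,0,0,0,0,0,10,0,0,0,0,15,0,0,0,0,15,0,0,0,0,15,0]
}}

```text
clock: 3.72
position: [0.5066, 0.1307, 0.1184]
ee_rot: [-0.0, 0.78, 0.626, -0.0]
contact_force: [0.6, -0.1, 0.1]
width: 0.0003
gripper_force: 0.0
```

```bash
python3 p.py -60,0,95 -60,0,89.5
```

```text
TCP [506.6 130.7 118.4] d,lat -60.5 -1.7 turn 0.04 axes z [-0. -0. -1.] F [ 0.6 -0.1  0.1] w 0.0002924190500626859 t 3.7167
-60,0,95 [1.7 0.5 6.4]
-60,0,89.5 [ 1.7  0.5 11.9]
```

Now press in.

Request:
{"method": "apply_moves", "body": {
  "deltas": [0,0,0,6,0,0,0,0,9,0,0,0,0,11,0,0,0,0,12,0,0,0,0,12,0,0,0,0,12,0]
}}

```text
clock: 4.22
position: [0.5067, 0.1309, 0.1063]
ee_rot: [0.0, 0.78, 0.626, -0.0]
contact_force: [0.1, 0.6, -0.2]
width: -0.0
gripper_force: 0.0
```

```bash
python3 p.py -60,0,89.5
```

```text
TCP [506.7 130.9 106.3] d,lat -60.4 -1.5 turn 0.06 axes z [-0. -0. -1.] F [ 0.1  0.6 -0.2] w -2.59603275335682e-06 t 4.2167
-60,0,89.5 [ 1.5  0.4 -0.2]
```

```bash
cat > c.py <<'E'
import sys
from h import *
s=get_image("scene");t=get_image("top")
a=cv2.resize(s["frame"][120:230,210:340],(400,338),interpolation=cv2.INTER_CUBIC)
b=cv2.resize(t["frame"][140:250,150:280],(400,338),interpolation=cv2.INTER_CUBIC)
cv2.imwrite(f"pics/{sys.argv[1]}.png",np.hstack([a,b])[:,:,::-1])
E
python3 c.py d1
```

```text
(no output)
```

View pics/d1.png

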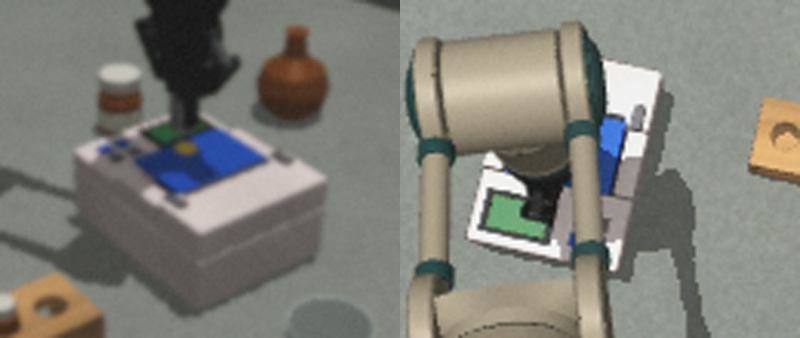

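```bash
cat > e.py <<'E'
from h import *
s=get_image("scene");t=get_image("top");P=get_state()["position"]
for n,im,o in(("scene",s,(210,120,0)),("top",t,(150,140,400))):
    for z in(.0893,.1063,.16):
        p=proj(im,[P[0],P[1],z]);print(n,z,p.round(1),"crop",((p[0]-o[0])*3.077+o[2]).round(),((p[1]-o[1])*3.073).round())
    p=proj(im,[.507,.132,.094]);print("dot pred",p)
E
python3 e.py
```

```text
scene 0.0893 [269.4 169.4] crop 183.0 152.0
scene 0.1063 [269.5 164.3] crop 183.0 136.0
scene 0.16 [269.9 147.6] crop 184.0 85.0
dot pred [269.74635097 167.91103466]
top 0.0893 [202.3 194.8] crop 561.0 168.0
top 0.1063 [201.8 194. ] crop 559.0 166.0
top 0.16 [199.9 191.3] crop 554.0 158.0
dot pred [201.78689688 194.52433846]
```

```bash
python3 - <<'E'
from h import *
s=get_image("scene")
print(get_state()["contact_force"],get_state()["width"])
cv2.imwrite("pics/d2.png",cv2.resize(s["frame"][115:190,230:310],(800,600) if 0 else (640,600),interpolation=cv2.INTER_CUBIC)[:,:,::-1])
E
```

```text
[ 0.17191201  0.46656484 -0.23551375] 2.9247727082886262e-05
```

View pics/d2.png

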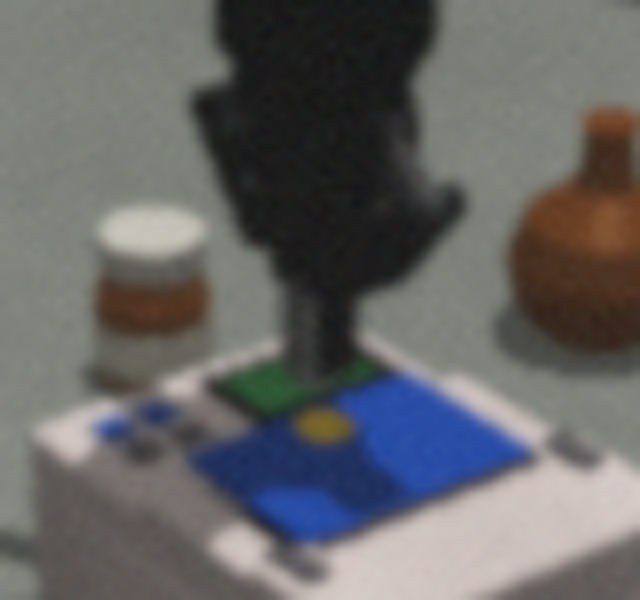

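The dot (≈(270.6,168) px) is fully visible, and the fingertip bottom is at about (270,163). So the tip is still above the cover, higher than the 17 mm nose would put it, or further forward. I'll descend in small steps and watch the force.

Request:
{"method": "apply_moves", "body": {
  "deltas": [0,0,0,2,0,0,0,0,4,0,0,0,0,4,0]
}}

```text
clock: 4.72
position: [0.5063, 0.1308, 0.1019]
ee_rot: [-0.0, 0.78, 0.626, -0.0]
contact_force: [-0.1, -0.5, -0.4]
width: 0.0001
gripper_force: 0.0
```

```bash
cat > f.py <<'E'
from h import *
s=get_image("scene");print(get_state()["position"],get_state()["contact_force"])
for q in("cover_press",):print(place_of(q,s)[:1],find_in(q,s)[:1])
f=s["frame"];print(cv2.cvtColor(f[150:178,266:275],cv2.COLOR_RGB2GRAY).mean(1).round().astype(int))
cv2.imwrite("pics/d3.png",cv2.resize(f[115:190,230:310],(640,600),interpolation=cv2.INTER_CUBIC)[:,:,::-1])
E
python3 f.py
```

```text
[0.50642925 0.13084797 0.10203459] [-0.45378456  0.17878018  1.18502374]
[{'point': [268.1, 168.7], 'score': 0.71}] [{'point': [274.0, 176.5], 'score': 0.57}]
[29 30 33 38 44 47 51 50 45 42 43 43 46 53 59 60 72 83 87 77 61 51 49 49
 49 51 59 66]
```

Request:
{"method": "apply_moves", "body": {
  "deltas": [0,0,0,2,0,0,0,0,4,0,0,0,0,4,0]
}}

```text
clock: 5.12
position: [0.5064, 0.1309, 0.0979]
ee_rot: [-0.0, 0.78, 0.626, -0.0]
contact_force: [0.3, -0.3, -0.2]
width: -0.0003
gripper_force: 0.0
```

View pics/d3.png

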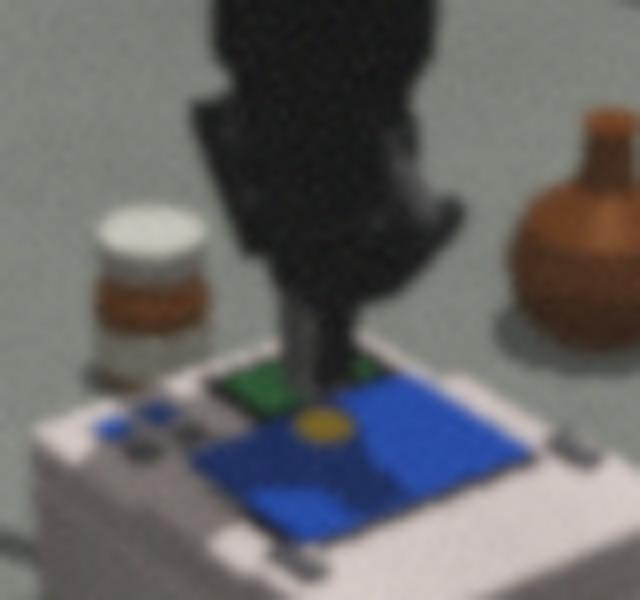

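The tip is now just above the dot (tip ≈(269.5,165), dot ≈(270.5,168)). I'll keep going down.

Request:
{"method": "apply_moves", "body": {
  "deltas": [0,0,0,2,0,0,0,0,2,0,0,0,0,2,0]
}}

```text
clock: 5.37
position: [0.5066, 0.1309, 0.0962]
ee_rot: [-0.0, 0.78, 0.626, -0.0]
contact_force: [0.7, -0.8, -0.2]
width: -0.0003
gripper_force: 0.0
```

Request:
{"method": "apply_moves", "body": {
  "deltas": [0,0,0,2,0,0,0,0,2,0,0,0,0,2,0]
}}

```text
clock: 5.62
position: [0.5066, 0.1309, 0.0943]
ee_rot: [-0.0, 0.78, 0.626, -0.0]
contact_force: [0.5, -1.2, 0.2]
width: 0.0001
gripper_force: 0.0
```

Request:
{"method": "apply_moves", "body": {
  "deltas": [0,0,0,2,0,0,0,0,2,0,0,0,0,2,0]
}}

```text
clock: 5.87
position: [0.5066, 0.1309, 0.0922]
ee_rot: [-0.0, 0.78, 0.626, -0.0]
contact_force: [0.3, 0.7, -1.4]
width: -0.0001
gripper_force: 0.0
```

Request:
{"method": "apply_moves", "body": {
  "deltas": [0,0,0,1,0,0,0,0,2,0,0,0,0,2,0]
}}

```text
clock: 6.12
position: [0.5066, 0.1309, 0.0902]
ee_rot: [-0.0, 0.78, 0.626, -0.0]
contact_force: [-0.9, 0.4, -0.0]
width: -0.0001
gripper_force: 0.0
```

```bash
python3 f.py; python3 p.py
```

```text
[0.50659643 0.13088933 0.09025162] [ 0.88289341 -0.01546092 -0.01268094]
[{'point': [270.9, 168.8], 'score': 0.67}] [{'point': [274.3, 174.0], 'score': 0.75}]
[28 28 28 29 29 31 35 39 42 43 43 43 42 42 43 45 52 66 77 73 60 52 48 48
 49 52 60 68]
TCP [506.7 130.9  90.4] d,lat -60.4 -1.5 turn 0.06 axes z [ 0. -0. -1.] F [-0.2  0.2  0.1] w -6.244392172517165e-05 t 6.2667
```

View pics/d3.png

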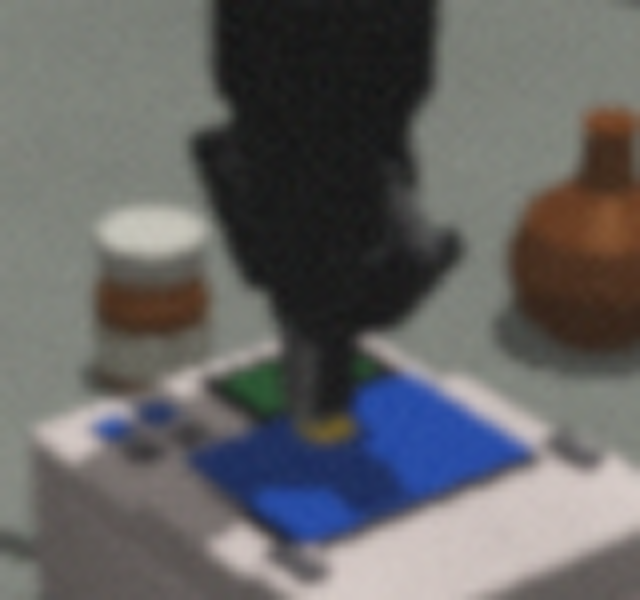

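The tip bottom is now at about (269.4,168.7), level with the dot, so contact is close.

Request:
{"method": "apply_moves", "body": {
  "deltas": [0,0,0,1,0,0,0,0,2,0,0,0,0,2,0]
}}

```text
clock: 6.52
position: [0.5065, 0.1308, 0.0882]
ee_rot: [-0.0, 0.78, 0.626, -0.0]
contact_force: [-0.6, -0.3, 1.0]
width: -0.0001
gripper_force: 0.0
```

Request:
{"method": "apply_moves", "body": {
  "deltas": [0,0,0,1,0,0,0,0,2,0,0,0,0,2,0]
}}

```text
clock: 6.77
position: [0.5067, 0.1309, 0.0863]
ee_rot: [0.0, 0.78, 0.626, -0.0]
contact_force: [0.1, -0.4, -0.5]
width: 0.0002
gripper_force: 0.0
```

Request:
{"method": "apply_moves", "body": {
  "deltas": [0,0,0,1,0,0,0,0,1,0,0,0,0,1,0]
}}

```text
clock: 7.02
position: [0.5068, 0.1309, 0.0858]
ee_rot: [0.0, 0.78, 0.626, 0.0]
contact_force: [-1.3, -0.5, 4.8]
width: -0.0001
gripper_force: 2.4
```

Contact at TCP z ≈ 0.086, which puts the effective tip about 8 mm behind the reported TCP. Now I'll press in.

Request:
{"method": "apply_moves", "body": {
  "deltas": [0,0,0,1,0,0,0,0,2,0,0,0,0,3,0,0,0,0,3,0]
}}

```text
clock: 7.35
position: [0.5066, 0.131, 0.0827]
ee_rot: [-0.0, 0.78, 0.626, 0.0]
contact_force: [-0.7, 0.0, 6.3]
width: -0.0
gripper_force: 2.8
```

Request:
{"method": "apply_moves", "body": {
  "deltas": [0,0,0,1,0,0,0,0,1,0,0,0,0,1,0]
}}

```text
clock: 7.6
position: [0.5066, 0.131, 0.0817]
ee_rot: [-0.0, 0.78, 0.626, -0.0]
contact_force: [-0.5, 0.5, 5.9]
width: -0.0
gripper_force: 2.8
```

Request:
{"method": "apply_moves", "body": {
  "deltas": [0,0,0,1,0,0,0,0,1,0]
}}

```text
clock: 7.77
position: [0.5066, 0.1309, 0.0815]
ee_rot: [0.0, 0.78, 0.626, 0.0]
contact_force: [-3.2, -0.8, 9.3]
width: -0.0002
gripper_force: 4.9
```

At the stop. I'll let go, moving up and forward.

Request:
{"method": "apply_moves", "body": {
  "deltas": [0,0,-8,-38,0,0,0,-22,-75,0,0,0,-40,-110,0,0,0,-45,-120,0,0,0,-45,-120,0,0,0,-45,-120,0]
}}

```text
clock: 8.27
position: [0.4628, 0.1407, 0.2001]
ee_rot: [0.0, 0.78, 0.626, 0.0]
contact_force: [0.2, -0.4, -0.7]
width: 0.0001
gripper_force: 0.0
```

```bash
python3 p.py; cat > g.py <<'E'
import sys
from h import *
s=get_image("scene");t=get_image("top")
for n,im in(("s",s),("t",t)):
    for q in("cover_press","cover_edge","vial_top","vial"):
        r=place_of(q,im)[:1]
        if r: print(n,q,r[0]["point"],round(r[0]["score"],2),"z83",atz(im,r[0]["point"],.081).round(4))
a=cv2.resize(s["frame"][115:215,225:325],(400,400),interpolation=cv2.INTER_CUBIC)
b=cv2.resize(t["frame"][140:240,150:250],(400,400),interpolation=cv2.INTER_CUBIC)
cv2.imwrite(f"pics/{sys.argv[1]}.png",np.hstack([a,b])[:,:,::-1])
E
python3 g.py g1
```

```text
TCP [462.8 140.7 200.1] d,lat -105.3 -1.6 turn 0.08 axes z [ 0.001 -0.    -1.   ] F [ 0.2 -0.4 -0.7] w 7.273127369660826e-05 t 8.2667
s cover_press [283.4, 162.0] 0.9 z83 [0.5019 0.2043 0.081 ]
s cover_edge [279.5, 152.9] 0.91 z83 [0.4563 0.2432 0.081 ]
s vial_top [277.2, 200.0] 0.16 z83 [0.6118 0.0352 0.081 ]Traceback (most recent call last):
  File "g.py", line 6, in <module>
    r=place_of(q,im)[:1]
      ~~~~~~~~^^^^^^
ValueError: it knows: amber_bottle, beaker, cover_edge, cover_hinge, cover_press, photometer, reagent_jar, round_flask, spare_vial, vial_rack, vial_top, wash_bottle
```

The cover popped open: cover_edge is now at (279.5,153), well above where it was. I'll open the fingers so one fingertip can reach the cap while the gripper body stays in front of the raised cover.

Request:
{"method": "apply_moves", "body": {
  "deltas": [85,1.5,-0.5,0,0,85,1.5,-0.5,20,0,85,1.5,-0.5,50,0,85,1.5,-0.5,80,0,85,1.5,-0.5,100,0,85,1.5,-0.5,100,0,85,1.5,-0.5,100,0]
}}

```text
clock: 9.1
position: [0.462, 0.1421, 0.0993]
ee_rot: [-0.001, 0.78, 0.626, -0.001]
contact_force: [-0.6, -0.5, 0.1]
width: 0.0834
gripper_force: 0.0
```

```bash
sed -i 's/,"vial")/)/' g.py; python3 p.py; python3 g.py g2
```

```text
TCP [462.  142.1  99.3] d,lat -106.5 -0.3 turn 0.05 axes z [-0.003 -0.001 -1.   ] F [-0.6 -0.5  0.1] w 0.08337006174176347 t 9.1
s cover_press [280.1, 158.5] 0.66 z83 [0.4806 0.2152 0.081 ]
s cover_edge [279.6, 151.7] 0.67 z83 [0.4514 0.2499 0.081 ]
s vial_top [244.1, 159.0] 0.26 z83 [0.398  0.1395 0.081 ]
t cover_press [202.3, 171.6] 0.5 z83 [0.5783 0.1327 0.081 ]
t cover_edge [199.8, 174.8] 0.46 z83 [0.5685 0.14   0.081 ]
```

View pics/g2.png

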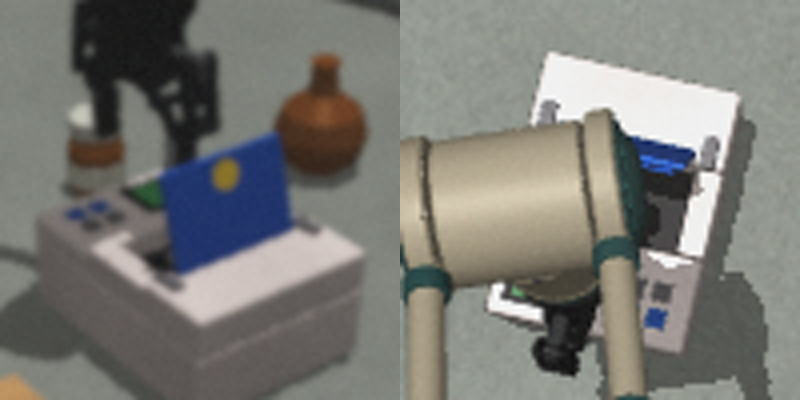

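The left view shows the cover open, with the rear finger behind it. The top view shows the front finger at about (555,355), just clear of the photometer's front face. I'll lower with force checks.

Request:
{"method": "apply_moves", "body": {
  "deltas": [85,0,0,4,0,85,0,0,8,0,85,0,0,11,0,85,0,0,11,0]
}}

```text
clock: 9.83
position: [0.4619, 0.1421, 0.0885]
ee_rot: [-0.0, 0.78, 0.626, -0.001]
contact_force: [-0.2, -0.1, -0.7]
width: 0.0851
gripper_force: 0.0
```

Request:
{"method": "apply_moves", "body": {
  "deltas": [85,0,0,3,0,85,0,0,5,0,85,0,0,5,0]
}}

```text
clock: 10.08
position: [0.4623, 0.1422, 0.0838]
ee_rot: [-0.0, 0.78, 0.626, -0.0]
contact_force: [0.5, 0.1, -0.3]
width: 0.0849
gripper_force: 0.0
```

Request:
{"method": "apply_moves", "body": {
  "deltas": [85,0,0,3,0,85,0,0,5,0,85,0,0,5,0]
}}

```text
clock: 10.33
position: [0.4623, 0.1422, 0.0789]
ee_rot: [-0.0, 0.78, 0.626, -0.0]
contact_force: [-0.3, 0.6, 0.7]
width: 0.0852
gripper_force: 0.0
```

Request:
{"method": "apply_moves", "body": {
  "deltas": [85,0,0,3,0,85,0,0,5,0,85,0,0,5,0]
}}

```text
clock: 10.58
position: [0.4623, 0.1422, 0.0739]
ee_rot: [-0.0, 0.78, 0.626, -0.0]
contact_force: [-0.0, -0.1, -0.1]
width: 0.0849
gripper_force: 0.0
```

Request:
{"method": "apply_moves", "body": {
  "deltas": [85,0,0,3,0,85,0,0,5,0,85,0,0,5,0]
}}

```text
clock: 10.83
position: [0.4623, 0.1422, 0.0689]
ee_rot: [-0.0, 0.78, 0.626, -0.0]
contact_force: [-0.1, 0.6, 0.5]
width: 0.0853
gripper_force: 0.0
```

Request:
{"method": "apply_moves", "body": {
  "deltas": [85,0,0,2,0,85,0,0,3,0,85,0,0,3,0]
}}

```text
clock: 11.08
position: [0.4625, 0.1422, 0.0662]
ee_rot: [-0.0, 0.78, 0.626, -0.0]
contact_force: [-0.0, -0.8, 0.4]
width: 0.0851
gripper_force: 0.0
```

Request:
{"method": "apply_moves", "body": {
  "deltas": [85,0,0,1,0,85,0,0,3,0,85,0,0,3,0]
}}

```text
clock: 11.33
position: [0.4624, 0.1422, 0.0631]
ee_rot: [-0.0, 0.78, 0.626, -0.0]
contact_force: [-0.4, 0.2, -0.9]
width: 0.0853
gripper_force: 0.0
```

```bash
python3 p.py; python3 g.py g3
```

```text
TCP [462.4 142.2  63.1] d,lat -106.1 -0.2 turn 0.06 axes z [-0. -0. -1.] F [-0.4  0.2 -0.9] w 0.08532925763041126 t 11.3333
s cover_press [279.9, 160.7] 0.82 z83 [0.4888 0.2038 0.081 ]
s cover_edge [280.5, 154.7] 0.68 z83 [0.4662 0.2357 0.081 ]
t cover_press [201.8, 173.7] 0.69 z83 [0.5719 0.1341 0.081 ]
t cover_edge [200.3, 174.6] 0.7 z83 [0.5691 0.1385 0.081 ]
t vial_top [318.3, 259.6] 0.7 z83 [ 0.3164 -0.2099  0.081 ]
```

View pics/g3.png

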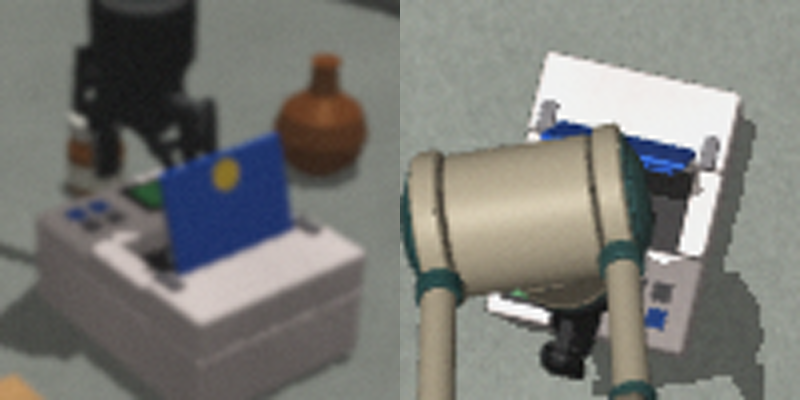

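The cover is still open, and the front finger sits clear in front of the body at about (560,360) in the right view. There's no contact yet, which fits an expected touch at TCP z ≈ 60 mm.

Request:
{"method": "apply_moves", "body": {
  "deltas": [85,0,0,1,0,85,0,0,2,0,85,0,0,2,0]
}}

```text
clock: 11.98
position: [0.4625, 0.1422, 0.0612]
ee_rot: [-0.0, 0.78, 0.626, -0.0]
contact_force: [-0.2, -0.3, 0.1]
width: 0.0853
gripper_force: 0.0
```

Request:
{"method": "apply_moves", "body": {
  "deltas": [85,0,0,1,0,85,0,0,2,0,85,0,0,2,0]
}}

```text
clock: 12.23
position: [0.4627, 0.1423, 0.0594]
ee_rot: [0.0, 0.78, 0.626, 0.0]
contact_force: [-0.4, 1.8, 1.7]
width: 0.085
gripper_force: 0.7
```

Request:
{"method": "apply_moves", "body": {
  "deltas": [85,0,0,1,0,85,0,0,2,0,85,0,0,2,0]
}}

```text
clock: 12.48
position: [0.4627, 0.1422, 0.0573]
ee_rot: [0.0, 0.78, 0.626, 0.0]
contact_force: [-0.2, 0.7, 1.6]
width: 0.085
gripper_force: 1.0
```

Request:
{"method": "apply_moves", "body": {
  "deltas": [85,0,0,1,0,85,0,0,2,0,85,0,0,2,0]
}}

```text
clock: 12.73
position: [0.4626, 0.1422, 0.0552]
ee_rot: [0.0, 0.78, 0.626, -0.0]
contact_force: [-1.0, -0.1, 1.2]
width: 0.0849
gripper_force: 0.9
```

The force holds steady while the finger moves, so the vial is sliding. I'll push until it bottoms.

Request:
{"method": "apply_moves", "body": {
  "deltas": [85,0,0,1,0,85,0,0,2,0,85,0,0,2,0]
}}

```text
clock: 12.98
position: [0.4626, 0.1423, 0.0532]
ee_rot: [0.0, 0.78, 0.626, -0.0]
contact_force: [-1.2, -0.0, 2.0]
width: 0.0849
gripper_force: 0.7
```

Request:
{"method": "apply_moves", "body": {
  "deltas": [85,0,0,1,0,85,0,0,1,0,85,0,0,1,0]
}}

```text
clock: 13.23
position: [0.4627, 0.1422, 0.0523]
ee_rot: [0.0, 0.78, 0.626, -0.0]
contact_force: [0.2, -0.9, 0.8]
width: 0.0848
gripper_force: 0.6
```

Request:
{"method": "apply_moves", "body": {
  "deltas": [85,0,0,1,0,85,0,0,1,0,85,0,0,1,0]
}}

```text
clock: 13.48
position: [0.4627, 0.1422, 0.0519]
ee_rot: [0.0, 0.78, 0.626, 0.0]
contact_force: [-2.3, 0.8, 6.5]
width: 0.0851
gripper_force: 3.2
```

It bottomed exactly at the predicted height (TCP z 52 mm). I'll press a bit more, then lift.

Request:
{"method": "apply_moves", "body": {
  "deltas": [85,0,0,1,0,85,0,0,1,0,85,0,0,1,0]
}}

```text
clock: 13.73
position: [0.4628, 0.1422, 0.0517]
ee_rot: [0.0, 0.78, 0.626, 0.0]
contact_force: [-4.3, -0.8, 13.4]
width: 0.0854
gripper_force: 6.2
```

Request:
{"method": "apply_moves", "body": {
  "deltas": [85,0,0,-20,0,85,0,0,-60,0,85,0,0,-100,0,0,0,0,-140,0,0,0,0,-155,0,0,0,0,-155,0,0,0,0,-155,0,0,0,0,-155,0,0,0,0,-155,0,0,0,0,-155,0,0,0,0,-155,0]
}}

```text
clock: 14.65
position: [0.4619, 0.1421, 0.204]
ee_rot: [-0.001, 0.78, 0.626, -0.001]
contact_force: [0.2, 0.2, -0.3]
width: -0.0002
gripper_force: 0.0
```

```bash
python3 p.py
```

```text
TCP [461.9 142.1 204. ] d,lat -106.6 -0.3 turn 0.06 axes z [-0.003 -0.001 -1.   ] F [ 0.2  0.2 -0.3] w -0.00018413160800692977 t 14.65
```

Vial is home, held at 13 N on the bottom. Now I'll push the cover down along its arc with the fingers closed.

Request:
{"method": "apply_moves", "body": {
  "deltas": [0,0,40,0,0,0,0,80,0,0,0,0,86,0,0,0,0,86,30,0,0,0,86,46,0,0,0,86,46,0]
}}

```text
clock: 15.15
position: [0.5437, 0.1231, 0.1549]
ee_rot: [-0.003, 0.78, 0.625, -0.004]
contact_force: [-0.6, 0.1, -0.8]
width: -0.0
gripper_force: 0.0
```

```bash
python3 p.py
```

```text
TCP [543.7 123.1 154.9] d,lat -22.6 -1.1 turn 0.03 axes z [-0.009 -0.001 -1.   ] F [-0.6  0.1 -0.8] w -3.4859022669996034e-05 t 15.15
```

Request:
{"method": "apply_moves", "body": {
  "deltas": [0,0,0,3,0,0,0,0,8,0,0,0,-6,12,0,0,0,-12,16,0,0,0,-19,20,0,0,0,-25,24,0,0,0,-29,29,0,0,0,-32,34,0,0,0,-35,40,0,0,0,-37,46,0,0,0,-37,46,0]
}}

```text
clock: 16.07
position: [0.5022, 0.1338, 0.1136]
ee_rot: [-0.006, 0.78, 0.625, -0.005]
contact_force: [-15.7, 5.5, 11.9]
width: 0.0004
gripper_force: 15.2
```

```bash
python3 p.py; python3 g.py g4
```

```text
TCP [502.2 133.8 113.6] d,lat -65.5 0.3 turn 0.01 axes z [-0.015  0.004 -1.   ] F [-15.7   5.5  11.9] w 0.00039543668955444895 t 16.0667
s cover_press [271.5, 163.1] 0.93 z83 [0.4787 0.1752 0.081 ]
s cover_edge [269.5, 157.6] 0.83 z83 [0.4519 0.1981 0.081 ]
t cover_press [200.3, 186.9] 0.49 z83 [0.5318 0.138  0.081 ]
t cover_edge [200.3, 195.7] 0.58 z83 [0.5053 0.1377 0.081 ]
```

View pics/g4.png

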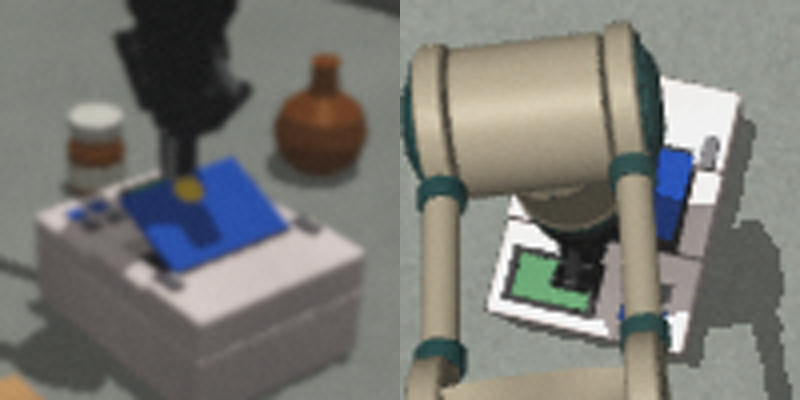

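The cover is at roughly 0.45 rad, with the finger on it by the dot (≈(190,190) in the left crop). Keep pushing down.

Request:
{"method": "apply_moves", "body": {
  "deltas": [0,0,0,5,0,0,0,0,10,0,0,0,0,15,0,0,0,0,20,0,0,0,0,24,0,0,0,0,28,0,0,0,0,28,0,0,0,0,28,0]
}}

```text
clock: 17.13
position: [0.5105, 0.132, 0.0865]
ee_rot: [0.0, 0.78, 0.626, 0.001]
contact_force: [-3.2, 1.1, 3.5]
width: -0.0003
gripper_force: 1.8
```

```bash
python3 p.py
```

```text
TCP [510.5 132.   86.5] d,lat -57.0 0.4 turn 0.08 axes z [ 0.001  0.    -1.   ] F [-3.2  1.1  3.5] w -0.0002675684828123121 t 17.1333
```

Near level. Now press past it to the stop.

Request:
{"method": "apply_moves", "body": {
  "deltas": [0,0,0,2,0,0,0,0,4,0,0,0,0,5,0,0,0,0,5,0]
}}

```text
clock: 17.47
position: [0.5105, 0.132, 0.0818]
ee_rot: [-0.0, 0.78, 0.626, 0.0]
contact_force: [-4.1, 0.4, 7.7]
width: 0.0002
gripper_force: 3.9
```

Request:
{"method": "apply_moves", "body": {
  "deltas": [0,0,0,1,0,0,0,0,1,0,0,0,0,1,0]
}}

```text
clock: 17.72
position: [0.5105, 0.132, 0.0816]
ee_rot: [0.0, 0.78, 0.626, 0.001]
contact_force: [-7.0, 1.5, 13.7]
width: -0.0003
gripper_force: 6.9
```

At the stop. I'll let go straight up and check.

Request:
{"method": "apply_moves", "body": {
  "deltas": [0,0,0,-10,0,0,0,0,-40,0,0,0,-40,-80,0,0,0,-80,-110,0,0,0,-120,-120,0,0,0,-150,-120,0,0,0,-150,-120,0,0,0,-150,-120,0]
}}

```text
clock: 18.38
position: [0.3626, 0.1646, 0.2009]
ee_rot: [0.001, 0.779, 0.626, 0.002]
contact_force: [0.1, 0.0, -0.5]
width: 0.0001
gripper_force: 0.0
```

```bash
python3 p.py; python3 g.py g5; python3 b.py | head -1; rm -f x; python3 - <<'E'
from h import *
im=get_image("top")
for q in("spare_vial_a","amber_bottle","round_flask","beaker","wash_bottle","reagent_jar"):
    r=place_of(q,im)[:1]; print(q,r and (r[0]["point"],atz(im,r[0]["point"],0).round(3)))
E
```

```text
TCP [362.6 164.6 200.9] d,lat -208.4 -0.1 turn 0.18 axes z [ 0.004  0.001 -1.   ] F [ 0.1  0.  -0.5] w 8.818386680472906e-05 t 18.3833
s cover_press [270.0, 169.7] 0.73 z83 [0.5002 0.1418 0.081 ]
s cover_edge [270.4, 165.6] 0.67 z83 [0.4858 0.1613 0.081 ]
t cover_press [201.6, 190.1] 0.63 z83 [0.5221 0.134  0.081 ]
t cover_edge [200.0, 195.0] 0.94 z83 [0.5074 0.1386 0.081 ]
dot [201.5        194.16666667] 36 [0.50806541 0.13285953 0.094     ] [269.68421053 167.52631579] 19 [0.50545852 0.1335907  0.094     ] (array([0.50737865, 0.13224489, 0.09546001]), np.float64(0.001328762419257555))
spare_vial_a ([318.0, 196.1], array([ 0.515, -0.227,  0.   ]))
amber_bottle ([378.9, 186.0], array([ 0.547, -0.422,  0.   ]))
round_flask ([291.0, 186.8], array([ 0.545, -0.142,  0.   ]))
beaker ([241.8, 121.6], array([0.759, 0.015, 0.   ]))
wash_bottle ([321.8, 259.4], array([ 0.316, -0.234,  0.   ]))
reagent_jar ([166.9, 259.6], array([0.317, 0.246, 0.   ]))
```

View pics/g5.png

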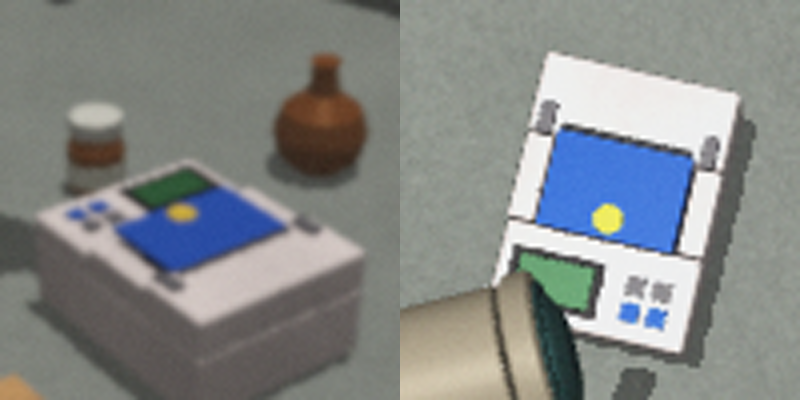

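The cover is latched level: both views show it flat, and the dot is back at its starting pixels. The glassware hasn't moved, and the arm touches nothing.

```bash
python3 -c "
from rig import *
print(sign_off())"
```

```text
the job is handed in; nothing more can be done
None
```

I pressed the cover open, pushed the vial down until it bottomed in its well, and pushed the cover shut until it latched; the job is handed in, at about 18.5 s on the robot's clock, and sign-off returned no verdict.

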